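# Slide the dial ring and the drill jig into their store bays

## Robot

A 6-joint arm with a two-finger parallel gripper is mounted at the origin on the work surface. World frame = base frame: x ahead of the robot, y to its left, z up, the work surface at z = 0. Lengths are in m, angles in degrees, forces in N, time in s.
With the tool pointing down it reaches from about 0.4 to 0.825 m from the base axis. Payload 7 kg.
Tool frame: the origin (TCP) lies between the finger pads; the fingertips stand 19 mm ahead of it and the grasp point (between the pads) is the TCP; x points along the fingers, y is the direction in which the jaws open and shut, and the axes are right-handed (so a half turn about x gives the same grasp; the last joint's range is limited). The gripper opens to 88 mm and grips with 3 to 60 N. Pads are 19 mm wide; open, the fingers measure 130 mm over their backs; the gripper's body (78 mm by 193 mm) begins 47 mm behind the grasp point.
Start: joints at [93.684, 20.546, 0.682, 0, -70.136, -16.507], TCP at [0.15, 0.658, 0.246] pointing down, gripper open.
Joint ranges: [-176.03, 176.03], [-82.01, 121.73], [-58.28, 71.71], [-173.87, 95.51], [-174.79, -0.11], [-173.66, 173.66]. Speed limits (degrees/s): [136.94, 136.94, 172.46, 180, 180, 180].

## Interface

Orientations are given as [roll, pitch, yaw] about the fixed x, y, z axes, in that order (R = Rz(yaw) Ry(pitch) Rx(roll)).
In Python, from plant import * gives the robot as it stands.
- The arm moves only by the tool step_arm, never from a script. Its argument "steps" is a list of rows, each a list of 2 entries, a list of its own where there are three numbers: the shift along the tool's x, y, z in units of 0.02 m (1.0 is 0.02 m), then the turn about the tool's x in units of 6 degrees (1.0 is 6 degrees). A call has 1 to 20 rows; each row shifts and turns the commanded pose from where the row before left it, along the tool's axes as they then stand; what a row does not reach is not made up. A row lasts 1/12 s, in which the tool goes at most 41.7 mm and 7.16 degrees, less where a joint would pass 70% of its speed; a pose out of reach is approached as far as the arm can. A call with a number of a shift or a turn outside -1 to 1 is refused whole. A call with a gripper value outside its range is refused whole. "fingers" is the closure, from 0 (fully open) to 1 (shut), set as the call begins (left out, the last holds). The fingers move at their own pace and stop on an object; "grip_force" is the grip in N (left out, the last holds). Time passes only in rows, so rows that do not move let the fingers close. It gives the time, the measured TCP pose, the force and the opening at its end, in the units of the state.
- get_state(): the state, without advancing time (a new reading comes with each control period).
- capture(name): name is "scene" or "top" or "wrist"; returns the picture (400x640x3 uint8, blue, green, red); there is no depth.
- camera_model(name): a dict with "intrinsics" (3x3 intrinsics, pixels), "rvec" (rotation vector, rad) and "tvec" (3), from world to camera coordinates, as OpenCV has them. Camera axes: x right, y down, z forward; pixel columns grow to the right and rows downward; lengths in m; the calibration is good to about 2 mm. A picture is of the moment at which its call begins: read the wrist's pose just before it. camera_model takes no time and is no camera call; for the wrist camera it gives the pose at the moment of the call.
- close_job(): hands the job in, once; it reports no verdict.
The state is a dict: "time_s": time; "joints": joint angles; "qd": joint speeds; "joint_torque": joint torques, N m; "tcp_pos": TCP position; "eef_rot": TCP orientation; "contact_force": force on the tool from outside, world axes, zero at the start; "moment": the same for the moment, N m; "gripper_width": finger opening in m.
Only numpy, scipy, OpenCV 4.12 (cv2) and the standard library are available. Lean on these libraries where they do the work, as an engineer would, in place of code of your own. Each camera call takes 0.05 s, during which the arm holds its last target.

## Task

Put the dial ring and the blue drill jig plate away in the low tooling store: each goes into the bay whose cover carries a tag of its own colour (yellow for the ring, blue for the jig plate), slid fully inside so that nothing sticks out past the front ends of the store's walls. Slide them along the bench without lifting them off it. Move the red oil tin out of the way if you need to, but keep it standing upright on the bench, and leave everything else on the bench undisturbed.

Things in the scene. Friction and masses are not known exactly. Their poses are not given: they have to be found in the camera images.
- ring_c (a point): Centre (half-way up, 9 mm over the bench) of the dial ring: flat aluminium ring lying on the bench, 112 mm outside diameter, 60 mm bore, 18 mm thick, about 0.4 kg, yellow band round the bore and dark graduations on the top. z is up; it is round, so its yaw does not matter.
- plate_c (a point): Centre (half-way up, 10 mm over the bench) of the drill jig plate: solid aluminium plate lying flat, 100 mm (its x) by 130 mm (its y) by 20 mm thick, about 0.65 kg, blue top with drawn-on bushes (no real holes). Either end may go in first; it fits a bay only with its long side (y) along the bay.
- store: Low green tooling store fixed to the bench, flat cover of steel bars, no floor (the bench runs in). Origin: centre of its footprint at bench level; x runs across its two bays, +y inward from the open front to the back. 268 (x) x 160 (y) x 46 mm high. Walls 8 mm thick at x = -130, 0, +130; bays 122 mm wide centred at x = -65 and +65, 42 mm high inside. Wall ends (front) at y = -80, back wall face at y = +74.
- tag_ring: Yellow tag, 70 x 24 x 4 mm, on the cover over the ring's bay. Origin: centre of its underside, 46 mm over the bench, on the bay's centre line, 35 mm inward of the front ends of the walls. Axes parallel to the store's. The barred cover (gaps about 20 mm, 42 to 46 mm over the bench) begins 20 mm inward of the wall ends.
- tag_plate: Blue tag, 70 x 24 x 4 mm, fixed on the cover over the bay that is for the jig plate. Origin and axes as for the yellow tag.
- tin_c (a point): Centre (44 mm over the bench) of the red oil tin with a white band: 58 mm diameter up to 58 mm height, then tapering to a thin nozzle, 88 mm high in all, about 0.22 kg; stands just in front of the store. z is its upright axis.
- vblock: Steel V-block, 50 x 60 x 42 mm, origin at the centre of its underside; leave alone.
- nutcup: Steel cup, 64 mm diameter, 50 mm high, origin at the centre of its underside; leave alone.
- wrench: Steel wrench, 160 mm long, lying flat along its x, origin mid-way at bench level; leave alone.
- hammer: Hammer, 260 mm long, lying along its x, origin mid-way at bench level; leave alone.
- cutoil: Orange jar, 60 mm diameter, 85 mm high, origin at the centre of its underside; leave alone.
- brush: Brush, 180 mm long, lying along its x, origin mid-way at bench level; leave alone.
Not all that is in view belongs to the job. Leave any green or turquoise look-alike of the part that bears plate_c alone.

How it is judged (in metres and radians):
At the end, for the whole second after the job is handed in: Ring and jig plate each lie flat on the bench inside the bay with the tag of their colour, sticking out at most 2 mm past the front ends of the walls; the tin stands upright on the bench; all at rest (x of ring_c in the frame of tag_ring between -0.03 and 0.03 m and y of ring_c in the frame of tag_ring between 0.019 and 0.1 m and height (world z) of each of ring_c, plate_c below 0.025 m and angle between each of ring_c, plate_c's own z axis and vertical below 0.1 rad and x of plate_c in the frame of tag_plate between -0.03 and 0.03 m and y of plate_c in the frame of tag_plate between 0.028 and 0.1 m and angle between tin_c's own z axis and vertical below 0.15 rad and height (world z) of tin_c below 0.05 m and linear speed of each of ring, plate, tin below 0.02 m/s); the robot touches nothing.
It fails at once if the ring or the jig plate is lifted off the bench (centre more than 15 mm above where it lies) (height (world z) of ring_c above 0.025 m or height (world z) of plate_c above 0.026 m).
It fails at once if the tin is tipped over (angle between tin_c's own z axis and vertical above 0.7 rad).
It fails at once if another thing on the bench is moved by more than 25 mm (distance of any of vblock, nutcup, wrench, hammer, cutoil, brush from where it was at the start of the episode above 0.025 m).
It also fails if it takes over 72 s, if anything falls off the work surface, if the arm or the gripper's body presses on something with over 40 N, if the wrist force passes 120 N, or if a joint passes its speed limit or range.

## Working session

There is one attempt and no reset: what is moved stays moved. The work goes in short steps, Python scripts to look and compute and a tool call to move; the robot and the scene stay as the last step left them, time stands still between calls to the robot, and variables do not carry over. Pictures are saved under pics/ and viewed, and the job is handed in when it is done.

Besides the shell and the picture viewer there is one more tool, called as name([rows], argument=value, ...), one row to a line, values as JSON. step_arm: Moves the arm, as the interface text tells. Its arguments: {"type":"object","properties":{"steps":{"type":"array","items":{"type":"array"}},"fingers":{"type":"number"},"grip_force":{"type":"number"}},"required":["steps"]}

```bash
ls; mkdir -p pics; python3 - <<'E'
from plant import *
import cv2
print(get_state())
for n in ("scene","top","wrist"):
    m=camera_model(n); im=capture(n); cv2.imwrite(f"pics/{n}0.png",im); print(n,m)
E
```

```text
pics
{'time_s': 0.0, 'joints': array([ 9.36853207e+01,  2.05908989e+01,  6.34398330e-01, -2.17941981e-02,
       -7.01343091e+01, -1.65088400e+01]), 'qd': array([-0.01666813, -0.00622575, -0.08359802, -0.12143046,  0.02227543,
       -0.01725362]), 'joint_torque': array([-2.75808407e-04, -5.82708907e+01,  2.93055117e+01,  6.99730933e+00,
        6.87092674e-03, -1.55447933e-04]), 'tcp_pos': array([0.14970451, 0.6577289 , 0.24462818]), 'eef_rot': array([ 93.79660817,  89.9069071 , -99.03433341]), 'contact_force': array([0.93072111, 0.06601292, 0.55334832]), 'moment': array([ 0.00720525, -0.02455417,  0.04607887]), 'gripper_width': 0.08771833854673157}
scene {'intrinsics': array([[421.73820051,   0.        , 319.83302721],
       [  0.        , 421.73820051, 203.74384904],
       [  0.        ,   0.        ,   1.        ]]), 'rvec': array([ 1.70640135,  1.92508871, -0.74688485]), 'tvec': array([ 0.08335132, -0.32413819,  1.54510587])}
top {'intrinsics': array([[500.0527888 ,   0.        , 324.56333605],
       [  0.        , 500.0527888 , 193.77649675],
       [  0.        ,   0.        ,   1.        ]]), 'rvec': array([ 2.1252834 , -2.16470959,  0.17251215]), 'tvec': array([-0.02666821,  0.51714662,  1.35127237])}
wrist {'intrinsics': array([[279.69671925,   0.        , 315.96854674],
       [  0.        , 279.69671925, 202.296259  ],
       [  0.        ,   0.        ,   1.        ]]), 'rvec': array([-1.84302971,  2.30806508,  0.31683293]), 'tvec': array([ 0.67473994, -0.03371272,  0.39082468])}
```

View pics/scene0.png

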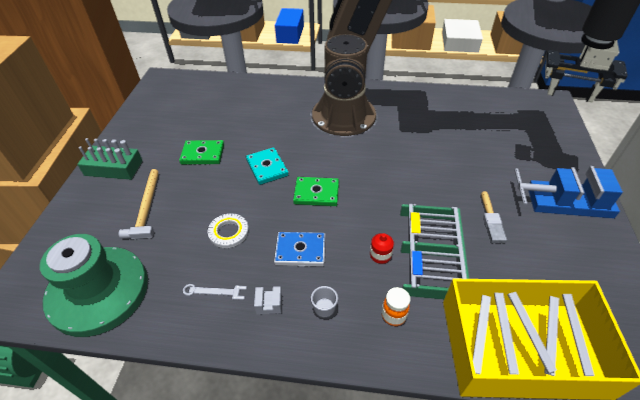

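View pics/top0.png

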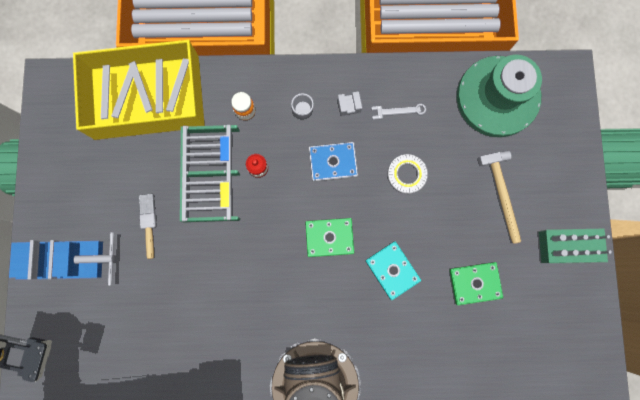

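View pics/wrist0.png

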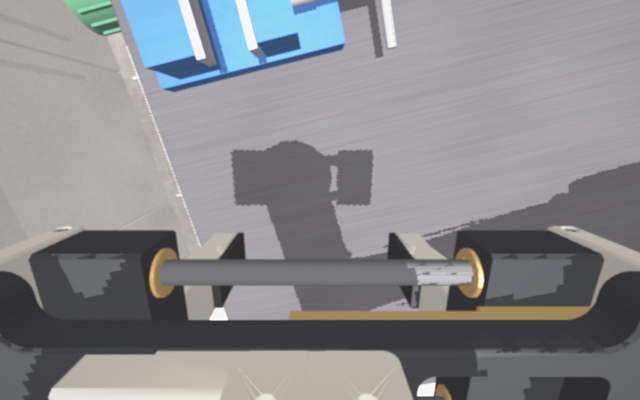

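The top view shows the store at (208,173), open to the right, which is world -y. The blue tag is at (226,149), the yellow tag at (225,194) and the tin at (256,165).

Plate candidates are blue (333,161), green (330,237), green (477,283) and turquoise (393,270). Only the blue one fits the description. The ring is at (408,173). Next I'll measure these and check an enlarged crop.

```bash
cat > h.py <<'E'
import cv2, numpy as np
from plant import *
def ray(cam,uv,z):
    m=cam; R=cv2.Rodrigues(m["rvec"])[0]; t=np.array(m["tvec"]).ravel()
    p=cv2.undistortPoints(np.float64(uv).reshape(-1,1,2),m["intrinsics"],None).reshape(-1,2)
    d=np.c_[p,np.ones(len(p))]@R; c=-R.T@t
    return c+d*((z-c[2])/d[:,2])[:,None]
def proj(cam,P): return cv2.projectPoints(np.float64(P).reshape(-1,1,3),cam["rvec"],cam["tvec"],cam["intrinsics"],None)[0].reshape(-1,2)
def blobs(im,lo,hi,roi,amin=30):
    x0,y0,x1,y1=roi
    hsv=cv2.cvtColor(im,cv2.COLOR_BGR2HSV); m=cv2.inRange(hsv,lo,hi); k=np.zeros_like(m); k[y0:y1,x0:x1]=m[y0:y1,x0:x1]
    cs=cv2.findContours(k,cv2.RETR_EXTERNAL,cv2.CHAIN_APPROX_NONE)[0]
    return [c for c in cs if cv2.contourArea(c)>amin]
E
python3 - <<'E'
from h import *
im=cv2.imread("pics/top0.png"); T=camera_model("top")
B=((100,120,60),(125,255,255)); Y=((22,120,100),(35,255,255)); R=((0,170,60),(6,255,255)); G=((60,80,30),(85,255,170)); W=((0,0,190),(180,60,255))
for n,c,roi,z in (("plate",B,(290,130,370,190),.02),("btag",B,(215,130,240,165),.05),("ytag",Y,(215,175,240,215),.05),("ringY",Y,(380,145,440,205),.018),("tin",R,(235,145,280,185),.03),("ringall",W,(380,145,440,205),.018)):
    for b in blobs(im,*c,roi):
        r=cv2.minAreaRect(b); box=cv2.boxPoints(r); P=ray(T,box,z); ce=ray(T,[r[0]],z)[0]
        print(n,cv2.contourArea(b),np.round(r[0],1),"c",ce.round(4),"box",P[:,:2].round(3).tolist())
m=blobs(im,*G,(170,115,250,230),20)
for b in m: print("green",cv2.boundingRect(b))
c=cv2.resize(im[100:240,170:450],None,fx=2.8,fy=2.8,interpolation=cv2.INTER_CUBIC); cv2.imwrite("pics/crop0.png",c)
E
```

```text
plate 1094.5 [333.  160.8] c [ 0.6142 -0.0623  0.02  ] box [[0.653, 0.002], [0.665, -0.119], [0.575, -0.126], [0.564, -0.006]]
btag 179.5 [224.  148.5] c [0.6481 0.2427 0.05  ] box [[0.681, 0.254], [0.681, 0.232], [0.615, 0.231], [0.615, 0.253]]
ytag 178.0 [224.  194.5] c [0.5179 0.2412 0.05  ] box [[0.55, 0.253], [0.55, 0.231], [0.486, 0.23], [0.486, 0.252]]
tin 285.0 [255.5 163.5] c [0.6081 0.1572 0.03  ] box [[0.636, 0.184], [0.635, 0.13], [0.58, 0.13], [0.581, 0.184]]
ringall 1108.0 [407. 173.] c [ 0.5756 -0.2721  0.018 ] box [[0.632, -0.22], [0.63, -0.329], [0.52, -0.324], [0.522, -0.216]]
green (187, 217, 37, 5)
green (187, 171, 39, 6)
green (188, 126, 37, 7)
```

View pics/crop0.png

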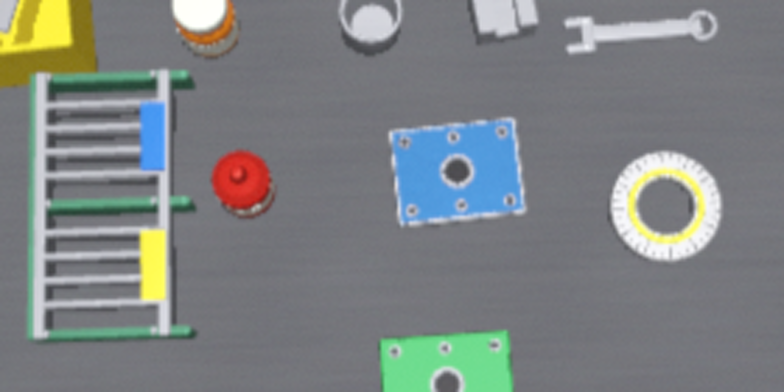

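The crop confirms the blue plate with drawn bushes at (457,170) and the ring at (666,206). I'll move the tin first, then the plate, then the ring. Next I need the obstacle positions and the tool axes.

```bash
cat >> h.py <<'E'
from scipy.spatial.transform import Rotation as Ro
def tool(s=None):
    s=s or get_state(); return Ro.from_euler('xyz',s['eef_rot'],degrees=True).as_matrix()
def goto(tgt,jaw_deg=None):
    """units to travel in tool axes to world tgt; turn units so that jaw (tool y) is at jaw_deg mod 180"""
    s=get_state();R=tool(s); d=np.array(tgt)-s['tcp_pos']
    a=np.degrees(np.arctan2(R[1,1],R[0,1])); print('t',round(s['time_s'],2),'tcp',s['tcp_pos'].round(4),'F',s['contact_force'].round(1),'w',round(s['gripper_width'],4),'jaw deg',round(a,2),'tilt',round(R[2,0],4))
    if jaw_deg is not None:
        e=(jaw_deg-a+90)%180-90; print('turn units',round(-e/6,2)); 
    print('shift units (now axes)',(R.T@d/0.02).round(2))
    if jaw_deg is not None:
        R2=Ro.from_euler('z',e,degrees=True).as_matrix()@R; print('after turn',(R2.T@d/0.02).round(2)); print(R2.round(3))
E
python3 - <<'E'
from h import *
T=camera_model("top")
for n,uv,z in (("cutoil top",(242,101),.085),("nutcup",(302,103),.05),("vblock",(349,102),.04),("green1 corners",(307,220),.02),("g1",(353,218),.02),("g1",(354,254),.02),("wrench",(399,111),.005),("wrench hi",(375,117),.005),("ybox corner",(198,122),.08)):
    print(n,ray(T,[uv],z)[0].round(3))
S=camera_model("scene"); im=cv2.imread("pics/scene0.png")
# check cutoil with scene: white cap centre ~ (398,297)
print("cutoil scene",ray(S,[(398,297)],.085)[0].round(3), "tin nozzle? scene", proj(S,[[.608,.157,.088]]).round(1), proj(T,[[.608,.157,.088]]).round(1))
for s,z in (("tin",.045),): goto((.608,.157,.2),0)
R=tool();print(R.round(3))
E
```

```text
cutoil top [0.773 0.188 0.085]
nutcup [0.777 0.023 0.05 ]
vblock [ 0.781 -0.111  0.04 ]
green1 corners [0.446 0.014 0.02 ]
g1 [ 0.45  -0.115  0.02 ]
g1 [ 0.349 -0.115  0.02 ]
wrench [ 0.763 -0.259  0.005]
wrench hi [ 0.746 -0.188  0.005]
ybox corner [0.717 0.309 0.08 ]
cutoil scene [0.774 0.194 0.085] tin nozzle? scene [[383.7 236.3]] [[252.8 159. ]]
t 0.15 tcp [0.1497 0.6578 0.2449] F [-0.3 -1.1  0. ] w 0.0879 jaw deg -102.83 tilt -1.0
turn units 12.86
shift units (now axes) [  2.27  19.33 -27.9 ]
after turn [  2.22 -22.92 -25.04]
[[-0.001 -1.    -0.   ]
 [-0.    -0.     1.   ]
 [-1.     0.001 -0.   ]]
[[-0.    -0.222 -0.975]
 [-0.001 -0.975  0.222]
 [-1.     0.001 -0.   ]]
```

step_arm([
  [[0,0,0],0.99],
  [[0,0,0],0.99],
  [[0,0,0],0.99],
  [[0,0,0],0.99],
  [[0,0,0],0.99],
  [[0,0,0],0.99],
  [[0,0,0],0.99],
  [[0,0,0],0.99],
  [[0,0,0],0.99],
  [[0,0,0],0.99],
  [[0,0,0],0.99],
  [[0,0,0],0.99],
  [[0,0,0],0.99],
  [[0,-0.9,-1],0],
  [[0,-0.9,-1],0],
  [[0,-0.9,-1],0],
  [[0,-0.9,-1],0],
  [[0,-0.9,-1],0],
  [[0,-0.9,-1],0],
], fingers=0)

```text
time_s: 1.73
tcp_pos: [0.2584, 0.5368, 0.2453]
eef_rot: [163.0, 90.0, -107.1]
contact_force: [0.6, 0.3, 0.3]
gripper_width: 0.0879
```

```bash
python3 -c "
from h import *
goto((.603,.152,.16),0)"
```

```text
t 1.73 tcp [0.2584 0.5368 0.2453] F [0.6 0.3 0.3] w 0.0879 jaw deg 179.97 tilt -1.0
turn units -0.01
shift units (now axes) [  4.27 -17.24 -19.23]
after turn [  4.27 -17.23 -19.24]
[[-0. -1. -0.]
 [-0.  0.  1.]
 [-1.  0. -0.]]
```

step_arm([
  [[0.2,-0.86,-0.96],0],
  [[0.2,-0.86,-0.96],0],
  [[0.2,-0.86,-0.96],0],
  [[0.2,-0.86,-0.96],0],
  [[0.2,-0.86,-0.96],0],
  [[0.2,-0.86,-0.96],0],
  [[0.2,-0.86,-0.96],0],
  [[0.2,-0.86,-0.96],0],
  [[0.2,-0.86,-0.96],0],
  [[0.2,-0.86,-0.96],0],
  [[0.2,-0.86,-0.96],0],
  [[0.2,-0.86,-0.96],0],
  [[0.2,-0.86,-0.96],0],
  [[0.2,-0.86,-0.96],0],
  [[0.2,-0.86,-0.96],0],
  [[0.2,-0.86,-0.96],0],
  [[0.2,-0.86,-0.96],0],
  [[0.2,-0.86,-0.96],0],
  [[0.2,-0.86,-0.96],0],
  [[0.2,-0.86,-0.96],0],
])

```text
time_s: 3.4
tcp_pos: [0.602, 0.1527, 0.1651]
eef_rot: [108.6, 90.0, -161.5]
contact_force: [0.2, 0.6, 0.3]
gripper_width: 0.0874
```

```bash
python3 - <<'E'
from h import *
goto((.603,.152,.048),0)
W=camera_model("wrist"); im=capture("wrist"); cv2.imwrite("pics/w1.png",im)
S=get_state()
print(proj(W,[[.603,.152,.088],[.603,.152,0.0]]))
E
```

```text
t 3.4 tcp [0.602  0.1527 0.1651] F [0.2 0.6 0.3] w 0.0874 jaw deg 179.95 tilt -1.0
turn units -0.01
shift units (now axes) [ 5.86 -0.05 -0.03]
after turn [ 5.86 -0.05 -0.03]
[[-0. -1. -0.]
 [-0. -0.  1.]
 [-1.  0. -0.]]
[[314.58444876 214.79429068]
 [314.87920904 190.18501287]]
```

View pics/w1.png

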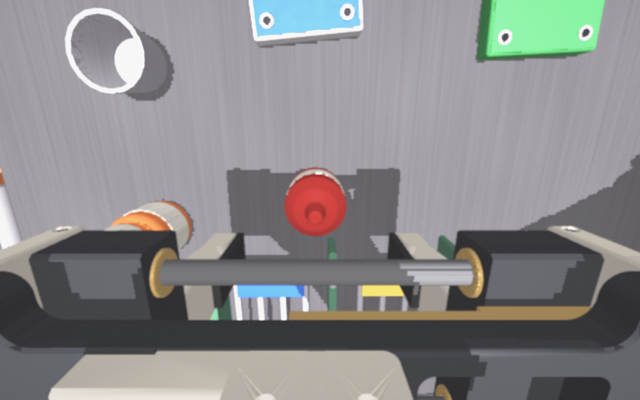

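The nozzle tip is at (315,216) and was predicted at (314.6,214.8), so the tin is at (0.603,0.152). Descending and gripping.

step_arm([
  [[0.7,0,0],0],
  [[0.7,0,0],0],
  [[0.7,0,0],0],
  [[0.7,0,0],0],
  [[0.7,0,0],0],
  [[0.7,0,0],0],
  [[0.7,0,0],0],
  [[0.7,0,0],0],
  [[0,0,0],0],
  [[0,0,0],0],
])

```text
time_s: 4.28
tcp_pos: [0.6009, 0.1535, 0.0529]
eef_rot: [123.3, 89.9, -146.7]
contact_force: [1.2, 0.6, 1.3]
gripper_width: 0.0877
```

step_arm([
  [[0,0,0],0],
  [[0,0,0],0],
  [[0,0,0],0],
  [[0,0,0],0],
  [[0,0,0],0],
  [[0,0,0],0],
  [[0,0,0],0],
  [[0,0,0],0],
], fingers=1, grip_force=8)

```text
time_s: 4.95
tcp_pos: [0.6018, 0.154, 0.0541]
eef_rot: [-71.0, 90.0, 18.9]
contact_force: [-1.1, 0.2, 5.4]
gripper_width: 0.0572
```

```bash
python3 -c "
from h import *
goto((.37,.152,.048),0)"
```

```text
t 4.95 tcp [0.6018 0.154  0.0541] F [-1.1  0.2  5.4] w 0.0572 jaw deg 179.97 tilt -1.0
turn units -0.0
shift units (now axes) [ 0.3  11.59 -0.1 ]
after turn [ 0.3  11.59 -0.1 ]
[[ 0.001 -1.    -0.   ]
 [ 0.    -0.     1.   ]
 [-1.    -0.001  0.   ]]
```

step_arm([
  [[0,0.4,0],0],
  [[0,0.8,0],0],
  [[0,0.8,0],0],
  [[0,0.8,0],0],
  [[0,0.8,0],0],
  [[0,0.8,0],0],
  [[0,0.8,0],0],
  [[0,0.8,0],0],
  [[0,0.8,0],0],
  [[0,0.8,0],0],
  [[0,0.8,0],0],
  [[0,0.7,0],0],
  [[0,0.56,0.58],0],
  [[0,0.56,0.58],0],
  [[0,0.56,0.58],0],
  [[0,0.56,0.58],0],
  [[0,0,0.7],0],
  [[0,0,0.7],0],
  [[0,0,0.7],0],
  [[0,0,0.7],0],
])

```text
time_s: 6.62
tcp_pos: [0.3736, 0.2551, 0.0537]
eef_rot: [156.9, 89.8, -113.1]
contact_force: [0.6, -6.5, 11.2]
gripper_width: 0.0573
```

step_arm([
  [[0,0,0.5],0],
  [[0,0,0.2],0],
  [[0,0,0],0],
  [[0,0,0],0],
])

```text
time_s: 6.95
tcp_pos: [0.3741, 0.27, 0.0535]
eef_rot: [133.1, 90.0, -137.0]
contact_force: [-0.5, 0.1, 2.9]
gripper_width: 0.0573
```

```bash
python3 - <<'E'
from h import *
goto((.37,.27,.048),0)
cv2.imwrite("pics/t2.png",capture("top")); cv2.imwrite("pics/s2.png",capture("scene"))
E
```

```text
t 6.95 tcp [0.3741 0.27   0.0535] F [-0.5  0.1  2.9] w 0.0573 jaw deg 179.97 tilt -1.0
turn units -0.01
shift units (now axes) [ 0.28  0.21 -0.  ]
after turn [ 0.28  0.21 -0.  ]
[[-0. -1. -0.]
 [-0. -0.  1.]
 [-1.  0. -0.]]
```

View pics/s2.png

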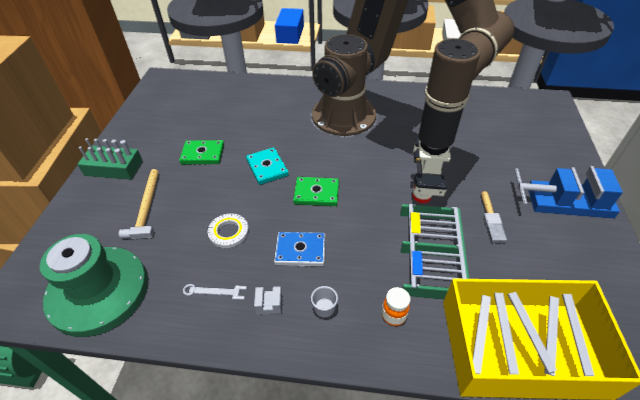

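The tin now stands beside the store. Releasing it and rising.

step_arm([
  [[0,0,0],0],
  [[0,0,0],0],
  [[0,0,0],0],
  [[0,0,0],0],
  [[-0.4,0,0],0],
  [[-0.8,0,0],0],
  [[-0.9,0,0],0],
  [[-0.9,0,0],0],
  [[-0.9,0,0],0],
  [[-0.4,0,0],0],
], fingers=0)

```text
time_s: 7.88
tcp_pos: [0.3754, 0.2712, 0.1423]
eef_rot: [-38.4, 89.8, 51.6]
contact_force: [0.4, 0.1, 0.7]
gripper_width: 0.0873
```

```bash
python3 - <<'E'
from h import *
goto((.525,-.062,.1),90.6); print(get_state()['joints'].round(1))
im=capture("top"); cv2.imwrite("pics/t3.png",cv2.resize(im[100:300,140:460],None,fx=2.4,fy=2.4))
E
```

```text
t 7.88 tcp [0.3754 0.2712 0.1423] F [0.4 0.1 0.7] w 0.0873 jaw deg 179.98 tilt -1.0
turn units 14.9
shift units (now axes) [  2.09  -7.48 -16.66]
after turn [  2.17 -16.73   7.3 ]
[[ 0.003 -0.01   1.   ]
 [-0.002  1.     0.01 ]
 [-1.    -0.002  0.003]]
[ 60.3   6.  -33.6   0.  -50.2 -60.4]
```

View pics/t3.png

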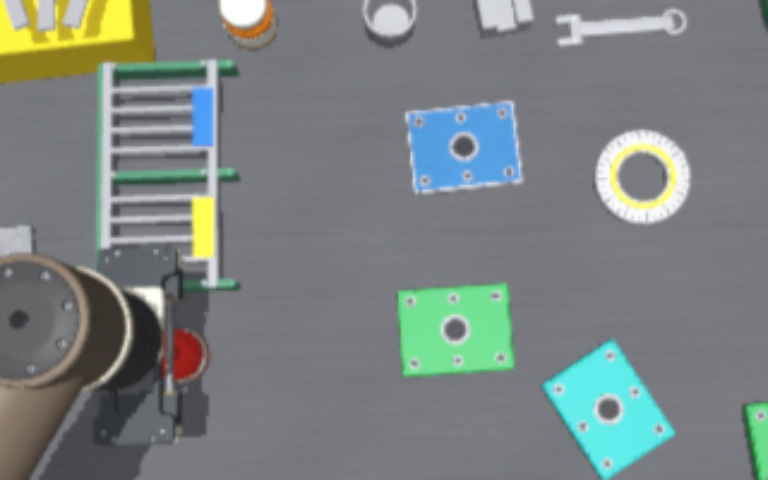

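step_arm([
  [[0,0,0],0.9],
  [[0,0,0],1],
  [[0,0,0],1],
  [[0,0,0],1],
  [[0,0,0],1],
  [[0,0,0],1],
  [[0,0,0],1],
  [[0,0,0],1],
  [[0,0,0],1],
  [[0,0,0],1],
  [[0,0,0],1],
  [[0,0,0],1],
  [[0,0,0],1],
  [[0,0,0],1],
  [[0,0,0],1],
])

```text
time_s: 9.18
tcp_pos: [0.3745, 0.27, 0.1389]
eef_rot: [-133.1, 89.9, -132.9]
contact_force: [-0.3, -0.3, 0.1]
gripper_width: 0.0877
```

step_arm([
  [[0.1,-0.93,0.4],0],
  [[0.1,-0.93,0.4],0],
  [[0.1,-0.93,0.4],0],
  [[0.1,-0.93,0.4],0],
  [[0.1,-0.93,0.4],0],
  [[0.1,-0.93,0.4],0],
  [[0.1,-0.93,0.4],0],
  [[0.1,-0.93,0.4],0],
  [[0.1,-0.93,0.4],0],
  [[0.1,-0.93,0.4],0],
  [[0.1,-0.93,0.4],0],
  [[0.1,-0.93,0.4],0],
  [[0.1,-0.93,0.4],0],
  [[0.1,-0.93,0.4],0],
  [[0.1,-0.93,0.4],0],
  [[0.1,-0.93,0.4],0],
  [[0.1,-0.93,0.4],0],
  [[0.1,-0.93,0.4],0],
  [[0,0,0],0],
])

```text
time_s: 10.77
tcp_pos: [0.5223, -0.0653, 0.1023]
eef_rot: [-159.7, 89.9, -159.3]
contact_force: [-0.5, 0.6, 0.4]
gripper_width: 0.0876
```

```bash
python3 - <<'E'
from h import *
goto((.535,-.062,.024),90.6); print(get_state()['joints'].round(1))
W=camera_model("wrist"); im=capture("wrist"); cv2.imwrite("pics/w4.png",im)
E
```

```text
t 10.77 tcp [ 0.5223 -0.0653  0.1023] F [-0.5  0.6  0.4] w 0.0876 jaw deg 90.45 tilt -1.0
turn units -0.03
shift units (now axes) [3.91 0.16 0.64]
after turn [3.91 0.16 0.64]
[[-0.002 -0.01   1.   ]
 [-0.001  1.     0.01 ]
 [-1.    -0.001 -0.002]]
[  14.2   14.9  -28.6    0.   -46.6 -103.8]
```

View pics/w4.png

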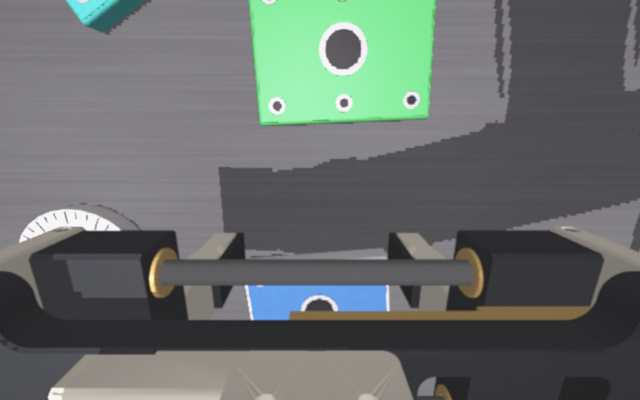

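step_arm([
  [[0.8,0,0],0],
  [[0.8,0,0],0],
  [[0.8,0,0],0],
  [[0.8,0,0],0],
  [[0.7,0,0],0],
  [[0,0,0],0],
  [[0,0,0.3],0],
  [[0,0,0.3],0],
  [[0,0,0.3],0],
  [[0,0,0.3],0],
  [[0,0,0.3],0],
  [[0,0,0.3],0],
  [[0,0,0.3],0],
  [[0,0,0.3],0],
  [[0,0,0.3],0],
  [[0,0,0.3],0],
  [[0,0,0.3],0],
  [[0,0,0],0],
])

```text
time_s: 12.32
tcp_pos: [0.5898, -0.0623, 0.0256]
eef_rot: [0.6, 89.9, 1.2]
contact_force: [0.3, 0.4, 0.1]
gripper_width: 0.0878
```

```bash
python3 - <<'E'
from h import *
goto((.535,-.062,.024),90.6)
im=capture("top"); cv2.imwrite("pics/t5.png",cv2.resize(im[100:300,140:460],None,fx=2.4,fy=2.4))
E
```

```text
t 12.32 tcp [ 0.5898 -0.0623  0.0256] F [0.3 0.4 0.1] w 0.0878 jaw deg 90.57 tilt -1.0
turn units -0.01
shift units (now axes) [ 0.07  0.04 -2.74]
after turn [ 0.07  0.04 -2.74]
[[ 0.002 -0.01   1.   ]
 [ 0.     1.     0.01 ]
 [-1.     0.     0.002]]
```

View pics/t5.png

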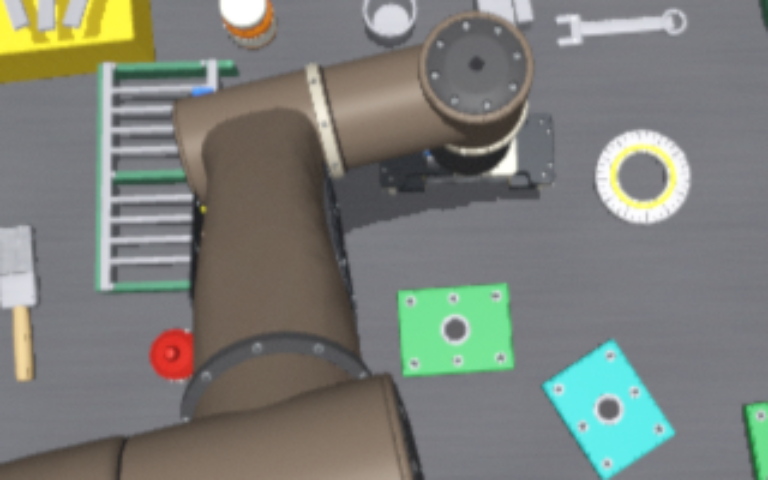

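step_arm([
  [[0,0,-0.5],0],
  [[0,0,-0.5],0],
  [[-0.8,0,-0.2],0],
  [[-0.8,0,0],0],
  [[-0.8,0,0],0],
  [[-0.8,0,0],0],
  [[-0.8,0,0],0],
], fingers=0.49)

```text
time_s: 12.95
tcp_pos: [0.5629, -0.0625, 0.1065]
eef_rot: [24.1, 90.0, 24.7]
contact_force: [1.3, -0.4, 0.0]
gripper_width: 0.0473
```

step_arm([
  [[0,0,0],-1],
  [[0,0,0],-1],
  [[0,0,0],-1],
  [[0,0,0],-1],
  [[0,0,0],-1],
  [[0,0,0],-1],
  [[0,0,0],-1],
  [[0,0,0],-1],
  [[0,0,0],-1],
  [[0,0,0],-1],
  [[0,0,0],-1],
  [[0,0,0],-1],
  [[0,0,0],-1],
  [[0,0,0],-1],
  [[0,0,0],-1],
])

```text
time_s: 14.2
tcp_pos: [0.563, -0.0625, 0.1057]
eef_rot: [-64.0, 90.0, 26.8]
contact_force: [0.0, -0.4, -0.5]
gripper_width: 0.0447
```

step_arm([
  [[0,-0.6,-0.8],0],
  [[0,-0.6,-0.8],0],
  [[0,-0.6,-0.8],0],
  [[0,-0.6,-0.8],0],
  [[0,-0.6,-0.8],0],
  [[0,-0.6,-0.8],0],
  [[0,0,-0.6],0],
  [[0,0,0],0],
])

```text
time_s: 14.87
tcp_pos: [0.6361, -0.1716, 0.1051]
eef_rot: [86.6, 90.0, 177.0]
contact_force: [0.3, -0.0, -0.2]
gripper_width: 0.0445
```

```bash
python3 - <<'E'
from h import *
goto((.638,-.165,.024),0.6); print(get_state()['joints'].round(1))
im=capture("top"); cv2.imwrite("pics/t6.png",cv2.resize(im[100:300,140:460],None,fx=2.4,fy=2.4))
B=((100,120,60),(125,255,255)); T=camera_model("top")
for b in blobs(im,*B,(280,120,380,200)):
    r=cv2.minAreaRect(b); print(cv2.contourArea(b),ray(T,[r[0]],.02)[0].round(4),ray(T,cv2.boxPoints(r),.02)[:,:2].round(3).tolist())
E
```

```text
t 14.87 tcp [ 0.6361 -0.1716  0.1051] F [ 0.3 -0.  -0.2] w 0.0445 jaw deg -179.54 tilt -1.0
turn units -0.02
shift units (now axes) [ 4.06 -0.1   0.33]
after turn [ 4.06 -0.1   0.33]
[[-0.   -1.   -0.01]
 [ 0.   -0.01  1.  ]
 [-1.    0.    0.  ]]
[  1.8  25.5 -11.3  -0.  -53.2  -1.4]
670.0 [ 0.651 -0.077  0.02 ] [[0.695, -0.028], [0.697, -0.125], [0.607, -0.126], [0.605, -0.029]]
```

View pics/t6.png

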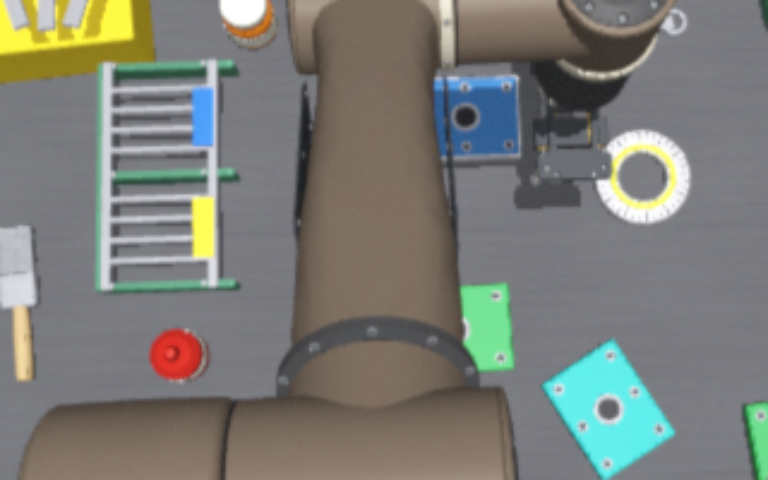

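step_arm([
  [[0.8,-0.1,0],0],
  [[0.8,0,0],0],
  [[0.8,0,0],0],
  [[0.8,0,0],0],
  [[0.8,0,0],0],
  [[0,0,0],0],
  [[0,0,0.5],0],
  [[0,0,0.5],0],
  [[0,0,0.5],0],
  [[0,0,0.5],0],
  [[0,0,0.4],0],
  [[0,0,0.4],0],
  [[0,0,0.4],0],
  [[0,0,0.4],0],
  [[0,0,0.4],0],
  [[0,0,0.4],0],
  [[0,0,0.4],0],
  [[0,0,0.4],0],
  [[0,0,0.4],0],
  [[0,0,0.4],0],
])

```text
time_s: 16.58
tcp_pos: [0.6377, -0.0491, 0.0255]
eef_rot: [102.6, 90.0, -166.8]
contact_force: [-0.1, -4.8, 2.9]
gripper_width: 0.0446
```

step_arm([
  [[0,0,0.4],0],
  [[0,0,0.4],0],
  [[0,0,0.4],0],
  [[0,0,0.4],0],
  [[0,0,0.4],0],
  [[0,0,0],0],
])

```text
time_s: 17.08
tcp_pos: [0.6374, -0.0079, 0.0253]
eef_rot: [-0.5, 90.0, 90.1]
contact_force: [0.5, 0.5, -0.2]
gripper_width: 0.0448
```

```bash
python3 - <<'E'
from h import *
goto((.638,.2055,.024),0.6)
im=capture("top"); cv2.imwrite("pics/t7.png",cv2.resize(im[100:260,170:430],None,fx=3,fy=3))
im=capture("scene"); cv2.imwrite("pics/s7.png",cv2.resize(im[170:330,200:480],None,fx=2.8,fy=2.8))
E
```

```text
t 17.08 tcp [ 0.6374 -0.0079  0.0253] F [ 0.5  0.5 -0.2] w 0.0448 jaw deg -179.39 tilt -1.0
turn units 0.0
shift units (now axes) [ 0.07 -0.14 10.67]
after turn [ 0.07 -0.14 10.67]
[[-0.    -1.    -0.01 ]
 [ 0.001 -0.01   1.   ]
 [-1.    -0.     0.001]]
```

View pics/t7.png

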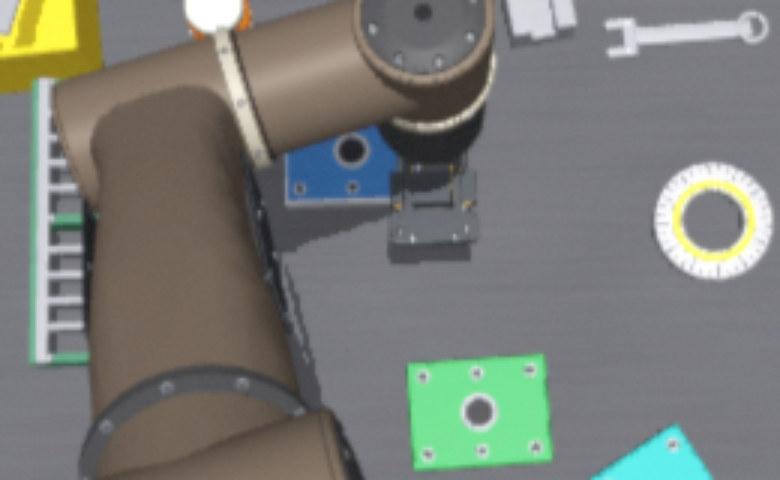

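View pics/s7.png

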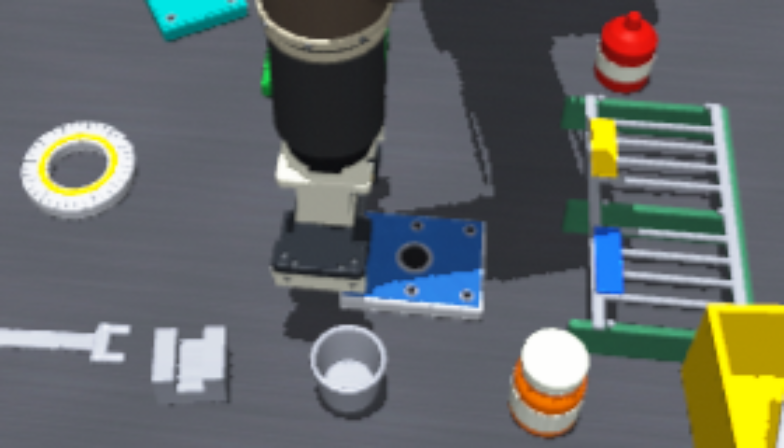

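```bash
python3 - <<'E'
from h import *
T=camera_model("top")
print(ray(T,[(170+286/3,100+206/3),(170+390/3,100+202/3)],.01).round(4))
S=camera_model("scene"); 
print(ray(S,[(200+485/2.8,170+310/2.8-2),(200+487/2.8,170+221/2.8)],.018).round(4))
E
```

```text
[[0.5969 0.1317 0.01  ]
 [0.5991 0.0325 0.01  ]]
[[0.6912 0.1397 0.018 ]
 [0.599  0.1377 0.018 ]]
```

step_arm([
  [[0,0,0.4],0],
  [[0,0,0.4],0],
  [[0,0,0.4],0],
  [[0,0,0.4],0],
  [[0,0,0.4],0],
  [[0,0,0.4],0],
  [[0,0,0.4],0],
  [[0,0,0.4],0],
  [[0,0,0.4],0],
  [[0,0,0.4],0],
  [[0,0,0.4],0],
  [[0,0,0.4],0],
  [[0,0,0],0],
])

```text
time_s: 18.27
tcp_pos: [0.637, 0.088, 0.0258]
eef_rot: [-61.6, 89.9, 29.1]
contact_force: [0.6, -0.2, -0.3]
gripper_width: 0.0446
```

step_arm([
  [[0,0,0.4],0],
  [[0,0,0.4],0],
  [[0,0,0.4],0],
  [[0,0,0.4],0],
  [[0,0,0.4],0],
  [[0,0,0.4],0],
  [[0,0,0.4],0],
  [[0,0,0.4],0],
  [[0,0,0.4],0],
  [[0,0,0.4],0],
  [[0,0,0.4],0],
  [[0,0,0.4],0],
  [[0,0,0.4],0],
  [[0,0,0.4],0],
  [[0,0,0.2],0],
  [[0,0,0],0],
])

```text
time_s: 19.6
tcp_pos: [0.6354, 0.2037, 0.0255]
eef_rot: [-30.5, 89.9, 60.1]
contact_force: [0.6, 1.2, 0.2]
gripper_width: 0.0445
```

```bash
python3 - <<'E'
from h import *
goto((.638,.2055,.024),0.6)
im=capture("top"); cv2.imwrite("pics/t8.png",cv2.resize(im[100:260,150:410],None,fx=3,fy=3))
im=capture("scene"); cv2.imwrite("pics/s8.png",cv2.resize(im[170:330,250:530],None,fx=2.8,fy=2.8))
E
```

```text
t 19.6 tcp [0.6354 0.2037 0.0255] F [0.6 1.2 0.2] w 0.0445 jaw deg -179.39 tilt -1.0
turn units 0.0
shift units (now axes) [ 0.07 -0.13  0.09]
after turn [ 0.07 -0.13  0.09]
[[ 0.    -1.    -0.01 ]
 [ 0.001 -0.01   1.   ]
 [-1.    -0.     0.001]]
```

View pics/t8.png

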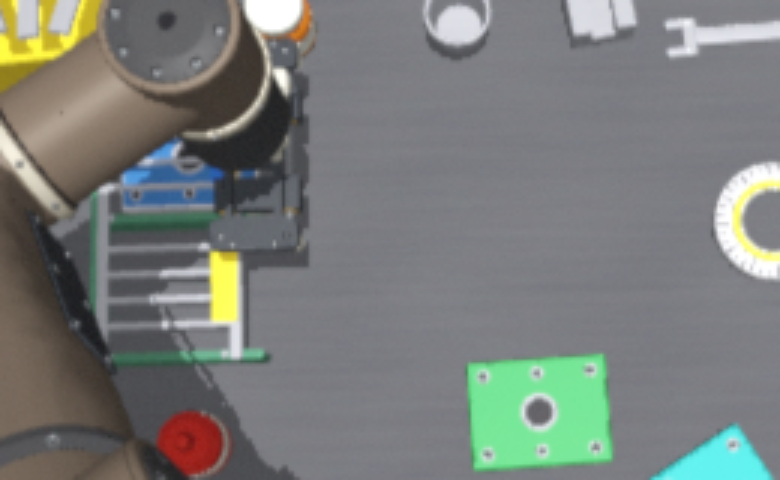

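View pics/s8.png

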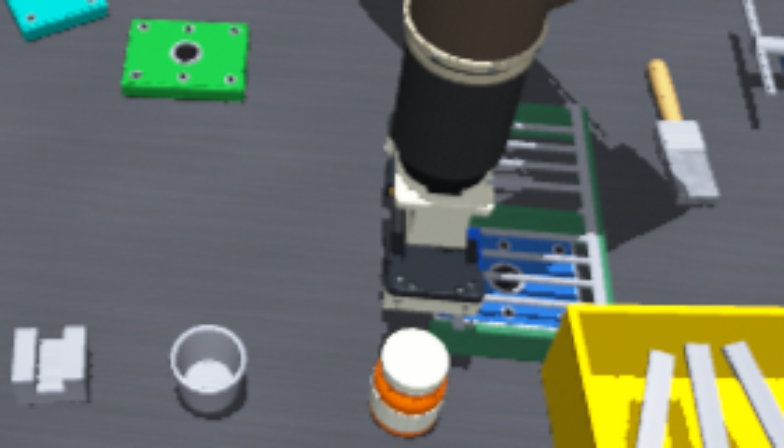

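The plate is in the bay. I'll push 4 mm more, back off, rise and check.

step_arm([
  [[0,0,0.2],0],
  [[0,0,0],0],
  [[0,0,-0.5],0],
  [[0,0,-0.7],0],
  [[0,0,-0.8],0],
  [[-0.7,0,-0.8],0],
  [[-0.7,0,-0.8],0],
  [[-0.7,0,-1],0],
  [[-0.7,0,-1],0],
  [[-0.7,0,-1],0],
  [[0,0,-1],0],
  [[0,0,-1],0],
  [[0,0,-1],0],
  [[0,0,-1],0],
  [[0,0,-1],0],
  [[0,0,-1],0],
])

```text
time_s: 21.03
tcp_pos: [0.6379, -0.0484, 0.0978]
eef_rot: [-82.8, 89.9, 7.7]
contact_force: [0.3, -0.4, -0.3]
gripper_width: 0.0447
```

```bash
python3 - <<'E'
from h import *
goto((.57,-.37,.1),0.6)
T=camera_model("top")
im=capture("top"); cv2.imwrite("pics/t9.png",cv2.resize(im[110:230,160:290],None,fx=5,fy=5,interpolation=cv2.INTER_CUBIC))
W=((0,0,190),(180,60,255))
for b in blobs(im,*W,(370,140,450,210)):
    r=cv2.minAreaRect(b); print(cv2.contourArea(b),ray(T,[r[0]],.018)[0].round(4),ray(T,cv2.boxPoints(r),.018)[:,:2].round(3).tolist())
im=capture("wrist"); cv2.imwrite("pics/w9.png",im)
E
```

```text
t 21.03 tcp [ 0.6379 -0.0484  0.0978] F [ 0.3 -0.4 -0.3] w 0.0447 jaw deg -179.5 tilt -1.0
turn units -0.02
shift units (now axes) [ -0.12   3.54 -16.05]
after turn [ -0.12   3.56 -16.04]
[[ 0.002 -1.    -0.01 ]
 [ 0.    -0.01   1.   ]
 [-1.    -0.002  0.   ]]
1127.0 [ 0.5756 -0.2721  0.018 ] [[0.632, -0.22], [0.63, -0.329], [0.52, -0.324], [0.522, -0.216]]
```

View pics/t9.png

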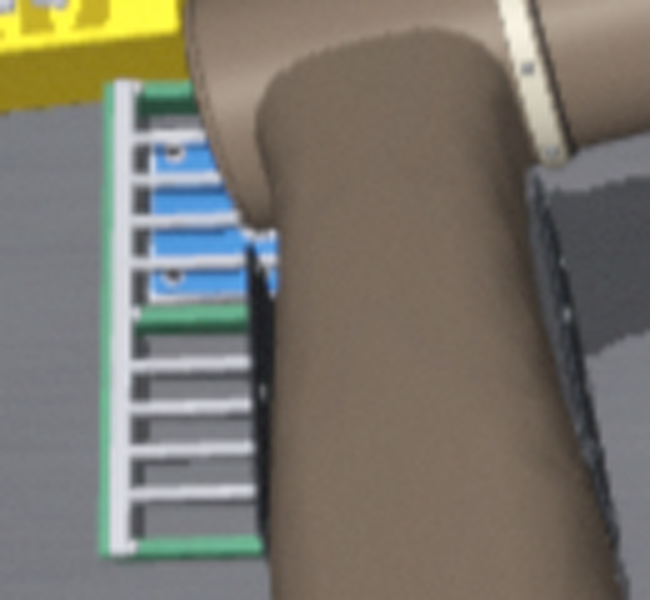

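step_arm([
  [[0,0.1,-0.9],0],
  [[0,0.2,-0.9],0],
  [[0,0.2,-0.9],0],
  [[0,0.2,-0.9],0],
  [[0,0.2,-0.9],0],
  [[0,0.2,-0.9],0],
  [[0,0.2,-0.9],0],
  [[0,0.2,-0.9],0],
  [[0,0.2,-0.9],0],
  [[0,0.2,-0.9],0],
  [[0,0.2,-0.9],0],
  [[0,0.2,-0.9],0],
  [[0,0.2,-0.9],0],
  [[0,0.2,-0.9],0],
  [[0,0.2,-0.9],0],
  [[0,0.2,-0.9],0],
  [[0,0,-0.9],0],
  [[0,0,-0.3],0],
  [[0,0,0],0],
])

```text
time_s: 22.72
tcp_pos: [0.5784, -0.3604, 0.0968]
eef_rot: [-113.8, 89.9, -23.3]
contact_force: [0.4, 1.2, -0.3]
gripper_width: 0.0448
```

```bash
python3 - <<'E'
from h import *
goto((.5756,-.36,.024),0.6)
T=camera_model("top")
im=capture("top"); cv2.imwrite("pics/t10.png",cv2.resize(im[100:260,170:490],None,fx=2.4,fy=2.4))
c=im[110:230,170:290]; cv2.imwrite("pics/t10b.png",cv2.resize(c,None,fx=5,fy=5,interpolation=cv2.INTER_CUBIC))
E
```

```text
t 22.72 tcp [ 0.5784 -0.3604  0.0968] F [ 0.4  1.2 -0.3] w 0.0448 jaw deg -179.57 tilt -1.0
turn units -0.03
shift units (now axes) [3.64 0.15 0.03]
after turn [3.64 0.15 0.03]
[[ 0.001 -1.    -0.01 ]
 [-0.001 -0.01   1.   ]
 [-1.    -0.001 -0.001]]
```

View pics/t10.png

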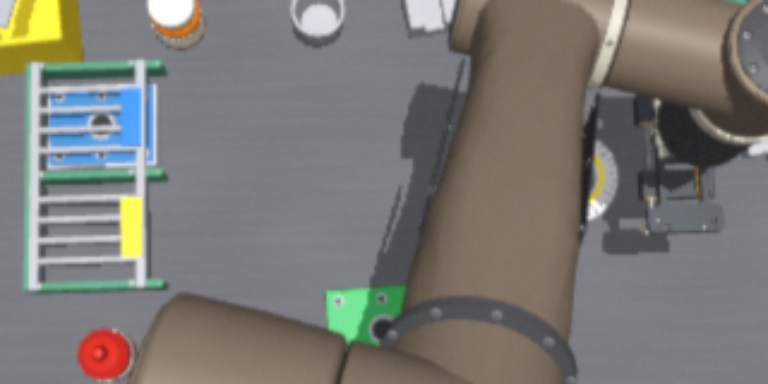

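View pics/t10b.png

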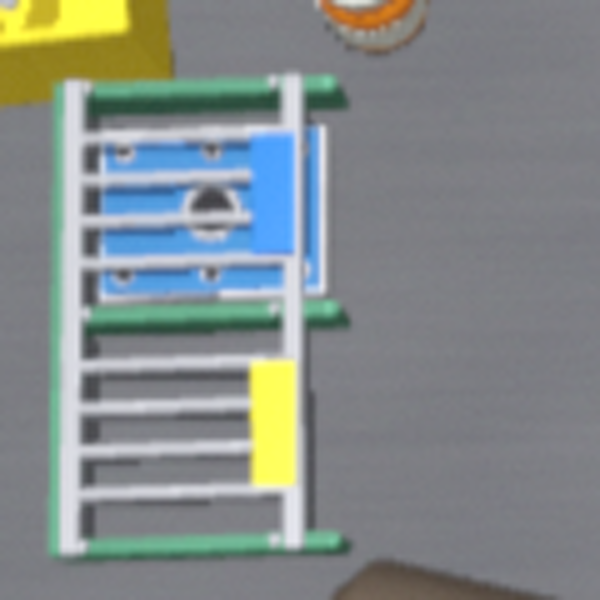

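```bash
python3 - <<'E'
from h import *
T=camera_model("top")
print("plate rear",ray(T,[(170+328/5,110+210/5)],.015).round(4), "front",ray(T,[(170+100/5,110+210/5)],.02).round(4))
print("wall ends top",ray(T,[(170+346/5,110+84/5),(170+346/5,110+306/5),(170+346/5,110+537/5)],.044).round(4))
print("wall y lines", ray(T,[(170+300/5,110+88/5),(170+300/5,110+312/5),(170+300/5,110+542/5)],.046).round(4))
E
```

```text
plate rear [[0.6461 0.2163 0.015 ]] front [[0.6471 0.3454 0.02  ]]
wall ends top [[0.7119 0.2017 0.044 ]
 [0.5839 0.2008 0.044 ]
 [0.4544 0.1999 0.044 ]]
wall y lines [[0.7094 0.2273 0.046 ]
 [0.5805 0.226  0.046 ]
 [0.4519 0.2247 0.046 ]]
```

The plate's rear edge is at y=0.216, past the wall ends at about 0.20-0.207, and it is centred in its bay. Now the ring.

step_arm([
  [[0.75,0.15,0],0],
  [[0.75,0,0],0],
  [[0.75,0,0],0],
  [[0.75,0,0],0],
  [[0.6,0,0],0],
  [[0,0,0],0],
  [[0,0,0.4],0],
  [[0,0,0.4],0],
  [[0,0,0.4],0],
  [[0,0,0.4],0],
  [[0,0,0.4],0],
  [[0,0.06,0.5],0],
  [[0,0.06,0.5],0],
  [[0,0.06,0.5],0],
  [[0,0.06,0.5],0],
  [[0,0.06,0.5],0],
  [[0,0.06,0.5],0],
  [[0,0.06,0.5],0],
  [[0,0.06,0.5],0],
  [[0,0,0],0],
])

```text
time_s: 24.43
tcp_pos: [0.5644, -0.2365, 0.0233]
eef_rot: [54.1, 89.9, 144.7]
contact_force: [-0.3, -0.5, -0.3]
gripper_width: 0.0447
```

```bash
python3 - <<'E'
from h import *
goto((.518,.1,.024),0.6)
im=capture("scene"); cv2.imwrite("pics/s11.png",cv2.resize(im[150:310,180:460],None,fx=2.8,fy=2.8))
E
```

```text
t 24.43 tcp [ 0.5644 -0.2365  0.0233] F [-0.3 -0.5 -0.3] w 0.0447 jaw deg -179.39 tilt -1.0
turn units 0.0
shift units (now axes) [-0.02  2.14 16.85]
after turn [-0.02  2.14 16.85]
[[-0.001 -1.    -0.01 ]
 [ 0.001 -0.01   1.   ]
 [-1.     0.001  0.001]]
```

View pics/s11.png

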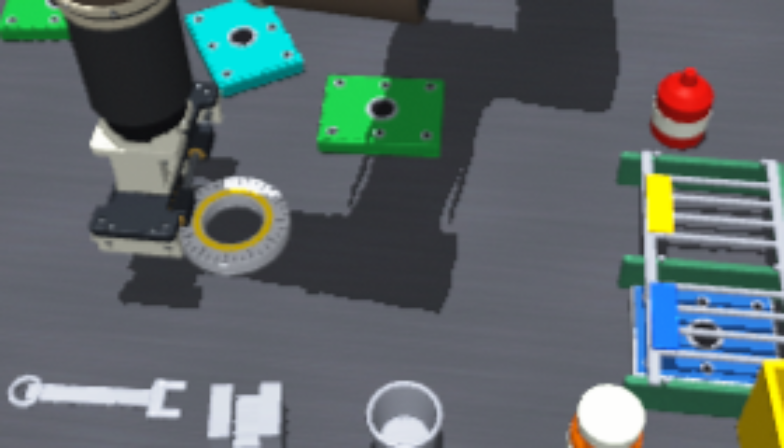

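step_arm([
  [[0,0.07,0.45],0],
  [[0,0.07,0.45],0],
  [[0,0.07,0.45],0],
  [[0,0.07,0.45],0],
  [[0,0.07,0.45],0],
  [[0,0.07,0.45],0],
  [[0,0.07,0.45],0],
  [[0,0.07,0.45],0],
  [[0,0.07,0.45],0],
  [[0,0.07,0.45],0],
  [[0,0.07,0.45],0],
  [[0,0.07,0.45],0],
  [[0,0.07,0.45],0],
  [[0,0.07,0.45],0],
  [[0,0.07,0.45],0],
  [[0,0.07,0.45],0],
  [[0,0.07,0.45],0],
  [[0,0.07,0.45],0],
  [[0,0.07,0.45],0],
  [[0,0.07,0.45],0],
])

```text
time_s: 26.15
tcp_pos: [0.5352, -0.058, 0.0236]
eef_rot: [147.2, 90.0, -122.2]
contact_force: [-0.1, -0.7, -0.3]
gripper_width: 0.0447
```

step_arm([
  [[0,0.07,0.45],0],
  [[0,0.07,0.45],0],
  [[0,0.07,0.45],0],
  [[0,0.07,0.45],0],
  [[0,0.07,0.45],0],
  [[0,0.07,0.45],0],
  [[0,0.07,0.45],0],
  [[0,0.07,0.45],0],
  [[0,0.07,0.45],0],
  [[0,0.07,0.45],0],
  [[0,0,0],0],
])

```text
time_s: 27.07
tcp_pos: [0.5205, 0.0326, 0.0237]
eef_rot: [-62.3, 90.0, 28.4]
contact_force: [0.0, -0.3, 0.4]
gripper_width: 0.0444
```

```bash
python3 - <<'E'
from h import *
goto((.5177,.2077,.024),0.6)
S=camera_model("scene")
im=capture("scene"); cv2.imwrite("pics/s12.png",cv2.resize(im[150:310,250:530],None,fx=2.8,fy=2.8))
Y=((20,120,60),(35,255,255))
for b in blobs(im,*Y,(300,180,410,260),20):
    print(cv2.boundingRect(b)); 
    if len(b)>5:
        r=cv2.fitEllipse(b); print(r, ray(S,[r[0]],.018).round(4))
E
```

```text
t 27.07 tcp [0.5205 0.0326 0.0237] F [ 0.  -0.3  0.4] w 0.0444 jaw deg -179.37 tilt -1.0
turn units 0.0
shift units (now axes) [-0.01  0.05  8.76]
after turn [-0.01  0.05  8.76]
[[ 0.001 -1.    -0.01 ]
 [ 0.    -0.01   1.   ]
 [-1.    -0.001  0.   ]]
(351, 213, 24, 23)
((360.515625, 224.0919952392578), (20.166555404663086, 25.950586318969727), 96.04698181152344) [[0.5182 0.0969 0.018 ]]
```

View pics/s12.png

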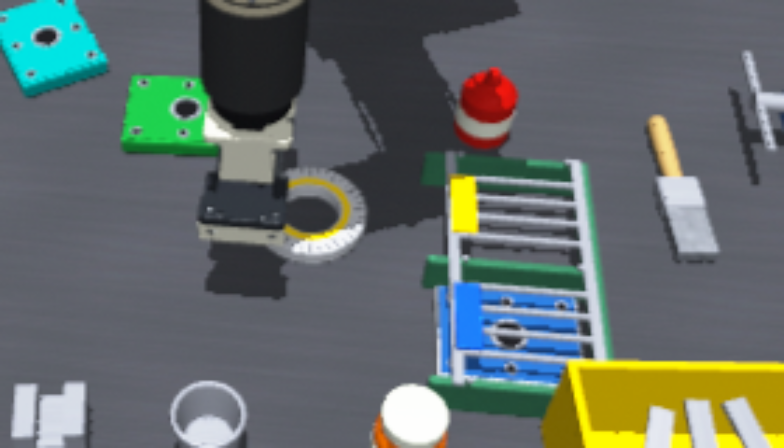

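step_arm([
  [[0,0.05,0.4],0],
  [[0,0,0.4],0],
  [[0,0,0.4],0],
  [[0,0,0.4],0],
  [[0,0,0.4],0],
  [[0,0,0.4],0],
  [[0,0,0.4],0],
  [[0,0,0.4],0],
  [[0,0,0.4],0],
  [[0,0,0.4],0],
  [[0,0,0],0],
])

```text
time_s: 28.03
tcp_pos: [0.5191, 0.1127, 0.0237]
eef_rot: [-56.5, 89.9, 34.1]
contact_force: [1.0, 1.2, -0.1]
gripper_width: 0.0445
```

```bash
python3 - <<'E'
from h import *
goto((.5177,.2077,.024),0.6)
im=capture("scene"); cv2.imwrite("pics/s13.png",cv2.resize(im[190:290,340:480],None,fx=5,fy=5,interpolation=cv2.INTER_CUBIC))
E
```

```text
t 28.03 tcp [0.5191 0.1127 0.0237] F [ 1.   1.2 -0.1] w 0.0445 jaw deg -179.38 tilt -1.0
turn units 0.0
shift units (now axes) [-0.01  0.02  4.75]
after turn [-0.01  0.02  4.75]
[[ 0.001 -1.    -0.01 ]
 [ 0.001 -0.01   1.   ]
 [-1.    -0.001  0.001]]
```

View pics/s13.png

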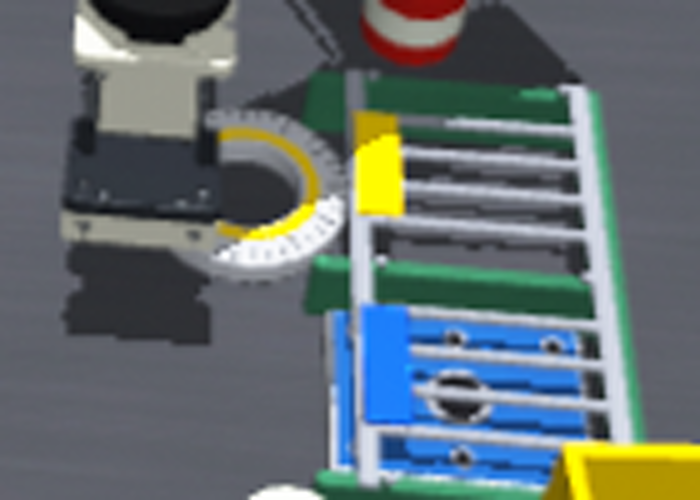

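step_arm([
  [[0,0,0.3],0],
  [[0,0,0.3],0],
  [[0,0,0.3],0],
  [[0,0,0.3],0],
  [[0,0,0.3],0],
  [[0,0,0.3],0],
  [[0,0,0.3],0],
  [[0,0,0.3],0],
  [[0,0,0],0],
])

```text
time_s: 28.83
tcp_pos: [0.5186, 0.1604, 0.0237]
eef_rot: [-55.6, 89.9, 35.0]
contact_force: [0.6, 0.3, -0.5]
gripper_width: 0.0447
```

step_arm([
  [[0,0,0.3],0],
  [[0,0,0.3],0],
  [[0,0,0.3],0],
  [[0,0,0.3],0],
  [[0,0,0.3],0],
  [[0,0,0.3],0],
  [[0,0,0.3],0],
  [[0,0,0.3],0],
  [[0,0,0],0],
])

```text
time_s: 29.58
tcp_pos: [0.5181, 0.2084, 0.0236]
eef_rot: [-48.7, 89.9, 42.0]
contact_force: [0.1, -0.3, 0.3]
gripper_width: 0.0451
```

```bash
python3 - <<'E'
from h import *
goto((.5177,.2077,.024),0.6)
im=capture("scene"); cv2.imwrite("pics/s14.png",cv2.resize(im[180:300,340:500],None,fx=5,fy=5,interpolation=cv2.INTER_CUBIC))
im=capture("top"); cv2.imwrite("pics/t14.png",cv2.resize(im[110:260,160:320],None,fx=4,fy=4,interpolation=cv2.INTER_CUBIC))
E
```

```text
t 29.58 tcp [0.5181 0.2084 0.0236] F [ 0.1 -0.3  0.3] w 0.0451 jaw deg -179.39 tilt -1.0
turn units 0.0
shift units (now axes) [-0.02  0.02 -0.03]
after turn [-0.02  0.02 -0.03]
[[ 0.001 -1.    -0.01 ]
 [ 0.001 -0.01   1.   ]
 [-1.    -0.001  0.001]]
```

View pics/s14.png

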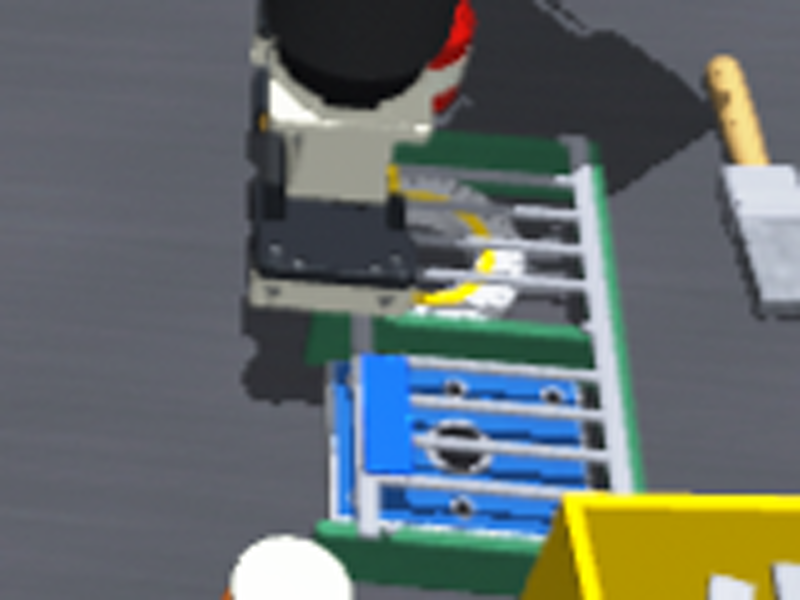

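View pics/t14.png

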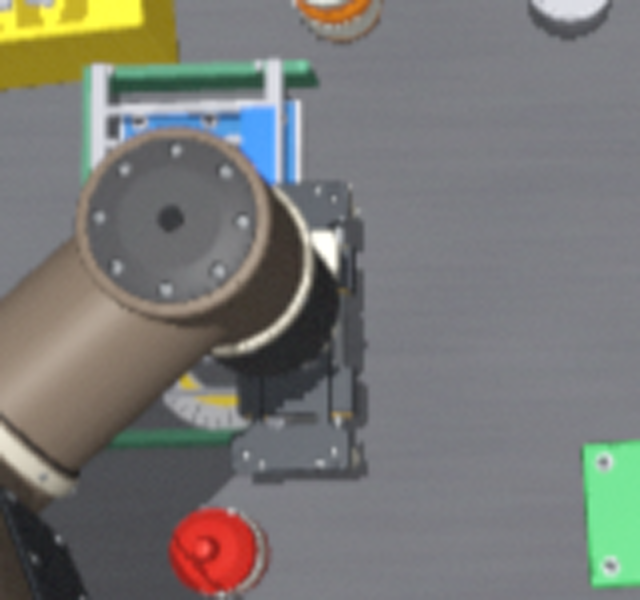

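step_arm([
  [[0,0,0.15],0],
  [[0,0,0],0],
  [[0,0,-0.4],0],
  [[0,0,-0.7],0],
  [[0,0,-0.8],0],
  [[0,0,-0.8],0],
  [[-0.7,0,-0.9],0],
  [[-0.8,0,-1],0],
  [[-0.8,0,-1],0],
  [[-0.8,0,-1],0],
  [[-0.8,0,-1],0],
  [[0,0,-1],0],
  [[0,0,-1],0],
  [[0,0,-1],0],
  [[0,0,-1],0],
  [[0,0,-1],0],
  [[0,0,-1],0],
  [[0,0,-1],0],
  [[0,0,-1],0],
  [[0,0,-1],0],
])

```text
time_s: 31.35
tcp_pos: [0.5198, -0.1245, 0.1016]
eef_rot: [64.2, 90.0, 154.6]
contact_force: [0.0, -0.3, 0.2]
gripper_width: 0.0449
```

step_arm([
  [[0,0,-1],0],
  [[0,0,-1],0],
  [[0,0,-1],0],
  [[0,0,-1],0],
  [[0,0,0],0],
  [[0,0,0],0],
])

```text
time_s: 31.85
tcp_pos: [0.5204, -0.204, 0.1013]
eef_rot: [74.1, 90.0, 164.4]
contact_force: [-0.1, -0.3, 0.3]
gripper_width: 0.0449
```

```bash
python3 - <<'E'
from h import *
goto((.5177,.2077,.024),0.6)
im=capture("scene"); cv2.imwrite("pics/s15.png",cv2.resize(im[180:300,340:500],None,fx=5,fy=5,interpolation=cv2.INTER_CUBIC)); cv2.imwrite("pics/s15f.png",im)
im=capture("top"); cv2.imwrite("pics/t15f.png",im); cv2.imwrite("pics/t15.png",cv2.resize(im[110:260,160:320],None,fx=4,fy=4,interpolation=cv2.INTER_CUBIC))
E
```

```text
t 31.85 tcp [ 0.5204 -0.204   0.1013] F [-0.1 -0.3  0.3] w 0.0449 jaw deg -179.64 tilt -1.0
turn units -0.04
shift units (now axes) [ 3.87  0.   20.58]
after turn [ 3.87 -0.08 20.58]
[[-0.001 -1.    -0.01 ]
 [ 0.    -0.01   1.   ]
 [-1.     0.001  0.   ]]
```

View pics/t15.png

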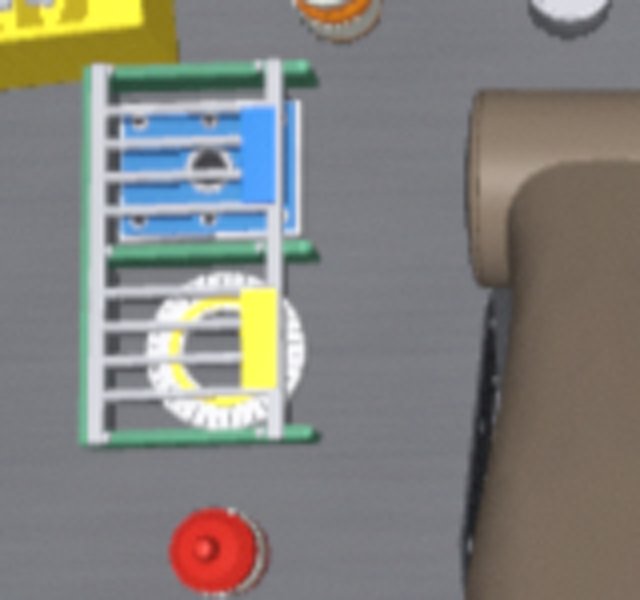

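View pics/s15.png

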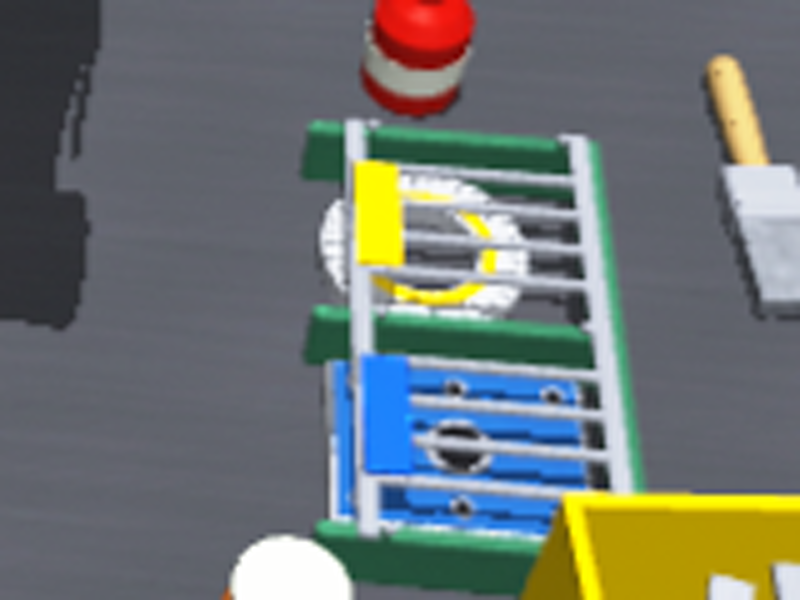

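View pics/s15f.png

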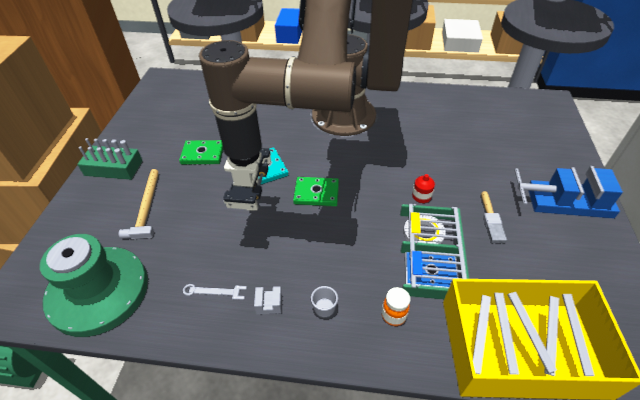

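```bash
python3 - <<'E'
from h import *
T=camera_model("top")
print("ring rear/front",ray(T,[(160+305/4,110+350/4),(160+147/4,110+350/4)],.018).round(4))
print("plate rear/front",ray(T,[(160+302/4,110+168/4),(160+119/4,110+168/4)],.02).round(4))
print("bench wall-end bottoms",ray(T,[(160+318/4,110+258/4),(160+318/4,110+440/4)],.0).round(4))
print(get_state()['joints'].round(1), get_state()['time_s'])
E
```

```text
ring rear/front [[0.5138 0.2128 0.018 ]
 [0.5158 0.324  0.018 ]]
plate rear/front [[0.6449 0.2157 0.02  ]
 [0.6471 0.3461 0.02  ]]
bench wall-end bottoms [[0.5832 0.2071 0.    ]
 [0.4518 0.2061 0.    ]]
[ -1.2  17.6 -24.6  -0.  -47.8   1.7] 31.95
```

Both parts are inside. The ring's rear is at y=0.213 and the plate's at 0.216, against wall ends at about 0.207. The tin is upright and the robot is clear, so I'm handing in.

```bash
python3 -c "
from plant import *
print(close_job())"
```

```text
the job is handed in; nothing more can be done
None
```

The job is handed in at about 32 s of the 72 s allowed: the blue plate and the dial ring are both in their own bays. I slid the red tin aside and left it standing at about (0.374, 0.270). I then squared up the plate from the side and pushed it in from behind, and pushed the ring in between the two fingers. Neither part was gripped or lifted.

Last checks from the top camera:
- **Fit in the bays:** the plate's rear edge is about 9 mm inside the wall ends and the ring's about 6 mm. Each centre is within about 3 mm of its tag's line.
- **Rest of the bench:** the tin is upright, and the other things look unmoved in the pictures. I did not measure each one again.
- **Robot:** the gripper was clear of everything, and the measured contact force was about zero.

One measurement disagreed: the wall ends came out at y = 0.200–0.207 m depending on which feature I used. I judged the fit against 0.207, the value that leaves the least margin.

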